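Slide a gearbox housing into the corner stop and close it

TASK

First push the open aluminium gearbox housing across the bench, without lifting or tipping it, until it sits square against both rails of the blue corner stop. Then take the rectangular red cover by its handle, set it gently (not dropped) into the housing's opening and press it down until its flange is level and flush on the rim all round, with the housing still home in the corner. Leave the round flange, the wrench, the blue bin and the can where they are.

Things in the scene. Friction and masses are not known exactly. Their poses are not given: they have to be found in the camera images.
- stop: Blue L-shaped corner stop, fixed; place and yaw vary. Origin: the inner corner, at bench height. Far rail: inner face at own x = 0, runs from y = -20 to 140 mm. Side rail: inner face at own y = 0, lies on the -y side, runs from x = -200 to 0. Rails 20 mm thick, 30 mm high. The housing belongs at own x < 0, y > 0, touching both faces.
- bay (a point): Point on the bench, with the stop's axes, where the housing's origin lies when home: 55 mm along -x and 75 mm along +y from the stop's inner corner. Flat yellow lines (no height) on the bench outline the spot.
- housing: Loose bare-aluminium open gearbox housing, 110 mm (own x) by 150 mm (own y) by 60 mm high, 0.55 to 0.75 kg, too wide to grip across; pushing it over the bench takes 4 to 14 N. Origin: centre of its underside, z up. Walls 10 mm. It starts short of home by 30 to 75 mm along the stop's x and 90 to 150 mm along its y, up to 0.35 rad off square.
- rim (a point): Centre of the housing's opening at rim height, 60 mm above its origin; opening 90 mm (housing x) by 130 mm (y).
- carrier_top (a point): Centre of the top of the orange carrier plate (80 by 120 mm) inside the housing, 6 mm below the rim at the start. A tight friction fit: it slides down, by up to 9 mm, when pushed with about 12 N and stays where it is left.
- cover: Loose rectangular cover, about 0.2 to 0.4 kg, lying plug down on the bench left or right of the work. Origin: centre of the plug's underside, z up. Aluminium plug 82 mm (own x) by 122 mm (own y) by 12 mm; on it a red flange 110 by 150 mm, 12 to 18 mm above the origin. The plug has 4 mm play to each side in the housing's opening. Same either way round.
- cover_grip (a point): Middle of the bar of the cover's black bridge handle, 47 mm above the cover's origin. The bar is 14 mm wide (cover x), 80 mm long (cover y) and 12 mm high (41 to 53 mm above the origin), on two feet 24 mm high; grip it across cover x, pads on its middle.
- cover_flange (a point): Centre of the underside of the cover's flange, 12 mm above the cover's origin. Laid in, the plug rests on the carrier and the flange stays 6 mm above the rim; its weight alone does not sink it. Pressed at its middle with about 10 to 15 N the cover goes down until the flange lies on the rim (this point at point rim) and stays.
- flange: Bystander: loose grey round flange, 124 mm across, 53 mm high, with a similar black bridge handle; it lies where the cover does not, left or right. Not to be used. Origin: centre of its underside.
- wrench: Bystander: loose steel wrench, 200 mm long, lying on the bench beyond the work. Origin: centre of its underside.
- bin: Bystander: open blue plastic bin 100 by 160 by 50 mm beyond the work. Origin: centre of its underside.
- can: Bystander: closed can, 60 mm across, 90 mm high, beyond the stop. Origin: centre of its underside.
Mind the look-alikes: they are no part of the job. Leave any yellow look-alike of the housing alone. Of the things that look like the cover, the larger one is meant.

How it is judged (in metres and radians):
On the way, in this order (a step that is already met when the one before it is completed fails the run):
1. the open housing has been pushed home, square against both rails (x of housing in the frame of bay between -0.005 and 0.005 m and y of housing in the frame of bay between -0.005 and 0.005 m and angle between the x axis of housing and the x axis of bay, either way round below 0.06 rad and angle between housing's own z axis and vertical below 0.03 rad and height (world z) of housing below 0.004 m), for 0.2 s.
2. the cover is pressed flush into the housing (all of step 1 and x of cover in the frame of housing between -0.007 and 0.007 m and y of cover in the frame of housing between -0.007 and 0.007 m and z of cover in the frame of housing between 0.045 and 0.0502 m and angle between the z axis of cover and the z axis of housing, either way round below 0.03 rad and angle between the x axis of cover and the x axis of housing, either way round below 0.15 rad and angle between cover's own z axis and vertical below 0.04 rad), for 0.2 s.
At the end, for the whole second after the job is handed in: The housing stands flat on the bench within 5 mm of its home position in both directions and within 0.06 rad of square to the stop; the cover is in its opening (within 7 mm of centre, 0.15 rad), flange down on the rim within about 2 mm and level with it within 0.03 rad; both are at rest (all of step 2 and linear speed of each of housing, cover below 0.02 m/s); the robot touches nothing.
It fails at once if the housing is lifted more than 15 mm or tipped more than 0.2 rad (height (world z) of housing above 0.015 m or angle between housing's own z axis and vertical above 0.2 rad).
It fails at once if the cover falls freely (faster than 0.6 m/s, a drop of about 18 mm, while nothing of the robot touches it) (linear speed of cover above 0.6 m/s and contact force between each of the fingers, the arm and cover below 0.05 N).
It fails at once if the round flange, wrench, blue bin or can is moved more than 30 mm (distance of any of flange, wrench, bin, can from where it was at the start of the episode above 0.03 m).
It also fails if it takes over 64 s, if anything falls off the work surface, if the arm or the gripper's body presses on something with over 40 N, if the wrist force passes 120 N, or if a joint passes its speed limit or range.

ROBOT

A 6-joint arm with a two-finger parallel gripper is mounted at the origin on the work surface. World frame = base frame: x ahead of the robot, y to its left, z up, the work surface at z = 0. Lengths are in m, angles in degrees, forces in N, time in s.
With the tool pointing down it reaches from about 0.4 to 0.825 m from the base axis. Payload 7 kg.
Tool frame: the origin (TCP) lies midway between the tips of the shut fingers; the grasp point (between the pads) lies 19 mm behind it (r.grip_point_offset is the z of the grasp point in the tool frame, in m); z points along the fingers, y is the line along which they close (so a half turn about z gives the same grasp; the last joint's range is limited). The gripper opens to 88 mm and grips with 3 to 60 N. Pads are 19 mm wide; open, the fingers measure 130 mm over their backs; the gripper's body (78 mm by 193 mm) begins 47 mm behind the grasp point.
Start: joints at [-48.581, 20.546, 0.682, 0, -70.136, -16.507], TCP at [0.284, -0.612, 0.227] pointing down, gripper open.
Joint ranges: [-176.03, 176.03], [-82.01, 121.73], [-58.28, 71.71], [-173.87, 95.51], [-174.79, -0.11], [-173.66, 173.66]. Speed limits (degrees/s): [136.94, 136.94, 172.46, 180, 180, 180].

INTERFACE

Orientations are given as [roll, pitch, yaw] about the fixed x, y, z axes, in that order (R = Rz(yaw) Ry(pitch) Rx(roll)).
In Python, from plant import r, viewer, recognise, outline_of, pinpoint gives the robot as it stands.
- The arm moves only by the tool move_arm, never from a script. Its argument "targets" is a list of rows, each a list of 2 entries, a list of its own where there are three numbers: the shift along the tool's x, y, z in cm, then the turn, a rotation vector about the tool's x, y, z in rad. A call has 1 to 5 rows; each row is the pose to reach, as a shift and turn from the pose commanded when the call began, along the tool's axes at that moment; what a row does not reach only later rows make up. A row lasts 1/8 s, in which the tool goes at most 62.5 mm and 10.7 degrees, less where a joint would pass 70% of its speed; a pose out of reach is approached as far as the arm can. A call with a gripper value outside its range is refused whole. "jaw" is the finger opening in cm, from 0 to 8.76, set as the call begins (left out, the last holds). The fingers move at their own pace and stop on an object; "squeeze" is the grip in N (left out, the last holds). Time passes only in rows, so rows that repeat a pose let the fingers close. It gives the time, the measured TCP pose, the force, the opening and the grip force at its end, in the units of the state.
- r.get_state(): the state, without advancing time (a new reading comes with each control period).
- viewer.capture(name): name is "scene" or "top"; returns a dict with "image" (384x512x3 uint8, blue, green, red), "intrinsics" (3x3 intrinsics, pixels), "camera_from_world" (4x4, takes a point from world to camera coordinates). Camera axes: x right, y up, looking along -z (the intrinsics and any distortion apply to the point x, -y, -z); pixel columns grow to the right and rows downward; lengths in m; the calibration is good to about 2 mm. A picture is of the moment at which its call begins. There is no depth.
- r.close_job(): hands the job in; it is judged then, once.
Trained networks look in the newest picture that a camera, given by its name, has taken for a name from the list of things; names that differ only in an ending like _2 or _b are one class to them, and where a whole thing is asked for, a point or a joint stands for the part that bears it (a point fixed in the world has none). Each returns a list of dicts, best first, with "score" (0 to 1); they miss things now and then, are a little off and sometimes report something else, mostly with a low value. They report only what shows in the picture. A call takes as long as a camera call. They do not tell look-alikes from the thing itself.
- recognise(label, camera): "box" ([left, top, right, bottom] in pixels, round what is visible of it).
- outline_of(label, camera): "mask" (384x512 bool, what is visible of it) and "box" ([left, top, right, bottom] in pixels, round what is visible of it).
- pinpoint(label, camera): "location" ([row, column] in pixels: a listed point, or the origin of a listed thing).
The state is a dict: "time_s": time; "joints": joint angles; "qd": joint speeds; "joint_torque": joint torques, N m; "tcp_pos": TCP position; "eef_rot": TCP orientation; "contact_force": force on the tool from outside, world axes, zero at the start; "moment": the same for the moment, N m; "gripper_width": finger opening in m; "gripper_force": force on a finger pad.
Only numpy, scipy, OpenCV 4.12 (cv2) and the standard library are available. Lean on these libraries where they do the work, as an engineer would, in place of code of your own. Each camera call takes 0.05 s, during which the arm holds its last target. There are 200 camera calls.

## Working session

There is one attempt and no reset: what is moved stays moved. The work goes in short steps, Python scripts to look and compute and a tool call to move; the robot and the scene stay as the last step left them, time stands still between calls to the robot, and variables do not carry over. Pictures are saved under pics/ and viewed, at most 10 in all, crops included, and the job is handed in when it is done.

Besides the shell and the picture viewer there is one more tool, called after "Request:" by a JSON object that holds its "op" and its "data", one argument or row to a line. move_arm: Moves the arm, as the interface text tells. Its arguments: {"type":"object","properties":{"targets":{"type":"array","items":{"type":"array"}},"jaw":{"type":"number"},"squeeze":{"type":"number"}},"required":["targets"]}

```bash
ls; mkdir -p pics; cat > h.py <<'E'
import numpy as np, cv2
from plant import r, viewer, recognise, outline_of, pinpoint
def proj(c,P):
    P=np.atleast_2d(P); q=(c["camera_from_world"]@np.c_[P,np.ones(len(P))].T).T[:,:3]
    q=q*[1,-1,-1]; u=(np.array(c["intrinsics"])@q.T).T
    return u[:,:2]/u[:,2:]
def ray(c,uv):
    T=np.array(c["camera_from_world"]); R=T[:3,:3]; o=-R.T@T[:3,3]
    d=np.linalg.inv(np.array(c["intrinsics"]))@[uv[0],uv[1],1]
    return o,R.T@(d*[1,-1,-1])
def atz(c,uv,z):
    o,d=ray(c,uv); return o+d*(z-o[2])/d[2]
def tri(c1,u1,c2,u2):
    A=[];b=[]
    for c,u in((c1,u1),(c2,u2)):
        o,d=ray(c,u); d=d/np.linalg.norm(d); M=np.eye(3)-np.outer(d,d); A.append(M); b.append(M@o)
    return np.linalg.lstsq(np.vstack(A),np.hstack(b),rcond=None)[0]
E
cat > a.py <<'E'
from h import *
np.set_printoptions(precision=4,suppress=True)
C={}
for n in("scene","top"):
    C[n]=viewer.capture(n); cv2.imwrite(f"pics/{n}0.png",C[n]["image"])
    print(n,ray(C[n],(256,192)))
for l in("stop","bay","housing","rim","carrier_top","cover","cover_grip","cover_flange","flange"):
    P={}
    for n in C:
        P[n]=pinpoint(l,n)[:3]
        print(l,n,[(round(p["score"],2),np.round(p["location"],1).tolist()) for p in P[n]])
    if P["scene"] and P["top"]:
        for a in P["scene"][:2]:
            for b in P["top"][:2]:
                X=tri(C["scene"],a["location"][::-1],C["top"],b["location"][::-1]); e=[np.linalg.norm(proj(C[n],X)[0]-q["location"][::-1]) for n,q in(("scene",a),("top",b))]
                print("   ",X,np.round(e,1))
E
python3 a.py
```

```text
pics
scene (array([ 1.1697, -0.5586,  1.2939]), array([-0.4445,  0.3126, -0.8395]))
top (array([ 0.4548, -0.0937,  1.7408]), array([ 0.053 ,  0.0138, -0.9986]))
stop scene [(0.59, [234.1, 273.5])]
stop top [(0.97, [154.8, 272.3])]
    [ 0.6773 -0.1326  0.0194] [0.5 0.5]
bay scene [(0.92, [214.9, 283.2])]
bay top [(0.28, [220.7, 347.3])]
    [ 0.5815 -0.2455  0.2523] [57.4 57.7]
housing scene [(0.87, [196.0, 305.5]), (0.77, [150.6, 271.1]), (0.58, [171.5, 215.5])]
housing top [(0.91, [176.4, 219.7]), (0.65, [251.6, 215.4]), (0.6, [254.1, 281.7])]
    [0.6079 0.0626 0.0068] [0.9 0.9]
    [ 0.3781  0.1829 -0.3711] [19.2 21.5]
    [ 0.5561 -0.0086  0.2885] [15.6 16.7]
    [ 0.3398  0.0892 -0.0133] [2.1 2.4]
rim scene [(0.71, [140.6, 271.2]), (0.66, [161.6, 215.7]), (0.64, [220.2, 174.8])]
rim top [(0.88, [247.5, 212.5]), (0.6, [177.7, 220.7]), (0.58, [258.3, 281.1])]
    [0.3552 0.0844 0.0689] [0.2 0.3]
    [ 0.5503 -0.0113  0.3325] [14.7 15.7]
    [ 0.3129 -0.0197  0.0112] [28.7 32.4]
    [ 0.5316 -0.1025  0.329 ] [44.6 46.9]
carrier_top scene [(0.83, [139.3, 269.2]), (0.81, [158.9, 211
[... 493 characters left out ...]
3.1]), (0.66, [187.6, 306.1])]
cover_grip top [(0.96, [220.4, 351.0]), (0.72, [209.4, 131.8]), (0.67, [195.9, 397.7])]
    [ 0.4146 -0.5184 -0.248 ] [17.2 16.7]
    [ 0.6675 -0.2119  0.7775] [228.  212.5]
    [ 0.4382 -0.4008  0.0469] [0.2 0.2]
    [ 0.5615 -0.1104  0.485 ] [133.6 140.9]
cover_flange scene [(0.83, [225.5, 176.8]), (0.62, [266.4, 142.4])]
cover_flange top [(0.76, [219.9, 350.2]), (0.71, [193.2, 396.9])]
    [ 0.4419 -0.4011  0.0064] [1.2 1.2]
    [ 0.5471 -0.4657  0.2452] [16.7 16.1]
    [ 0.4171 -0.5116 -0.2421] [16.6 16.1]
    [ 0.5304 -0.5684  0.0317] [0.4 0.4]
flange scene [(0.79, [143.6, 347.4])]
flange top [(0.75, [207.9, 130.5])]
    [ 0.4975  0.3873 -0.0137] [0.8 0.9]
```

View pics/scene0.png

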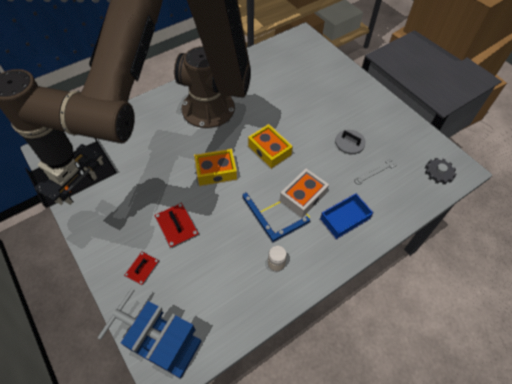

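View pics/top0.png

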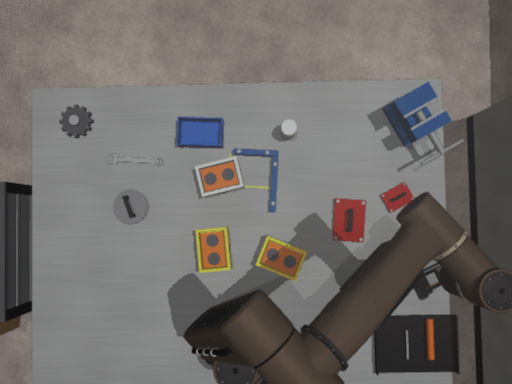

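The scene picture shows the aluminium housing at (305,190), the stop's corner near (273,235), the large red cover at (177,225), and yellow look-alikes at (270,145) and (216,166). In the top picture the housing is at (220,177), the stop's corner at (274,155) and the cover at (349,220). Next I fit box models to the network outlines.

```bash
cat >> h.py <<'E'
from scipy.optimize import minimize
def box(x0,x1,y0,y1,z0,z1): return np.array([[x,y,z] for x in(x0,x1) for y in(y0,y1) for z in(z0,z1)])
MODEL={"stop":[box(0,.02,-.02,.14,0,.03),box(-.2,0.02,-.02,0,0,.03)],
"housing":[box(-.055,.055,-.075,.075,0,.06)],
"cover":[box(-.055,.055,-.075,.075,.012,.018),box(-.007,.007,-.04,.04,.018,.053)]}
S=4
def render(c,name,p,z=0):
    im=np.zeros((384*S,512*S),np.uint8); R=np.array([[np.cos(p[2]),-np.sin(p[2])],[np.sin(p[2]),np.cos(p[2])]])
    for B in MODEL[name]:
        W=np.c_[B[:,:2]@R.T+p[:2],B[:,2]+z]
        h=cv2.convexHull(((proj(c,W)+.5)*S).astype(np.float32)).astype(np.int32)
        cv2.fillConvexPoly(im,h,255)
    return cv2.GaussianBlur(cv2.resize(im,(512,384),interpolation=cv2.INTER_AREA).astype(np.float32)/255,(0,0),1.2)
def getmask(n,label,near):
    best=None
    for o in outline_of(label,n):
        m=o["mask"]; ys,xs=np.nonzero(m)
        if len(xs)==0: continue
        d=np.hypot(xs.mean()-near[0],ys.mean()-near[1])
        if d<25 and (best is None or o["score"]>best[0]): best=(o["score"],m,d)
    return best
def fit(C,name,label,p0,z=0,cams=("scene","top")):
    M={}
    for n in cams:
        b=getmask(n,label,proj(C[n],[[p0[0],p0[1],z+.03]])[0])
        if b is None: print(name,n,"no mask"); continue
        M[n]=cv2.GaussianBlur(b[1].astype(np.float32),(0,0),1.2)
    f=lambda q,cs:sum(((render(C[n],name,[q[0]*.01,q[1]*.01,q[2]*.1],z)-M[n])**2).sum() for n in cs)
    out={}
    for cs in [list(M)]+([[n] for n in M] if len(M)>1 else []):
        best=None
        for dy in(-.2,.2):
            q0=np.array([p0[0]*100,p0[1]*100,(p0[2]+dy)*10])
            s=minimize(f,q0,args=(cs,),method="Nelder-Mead",options=dict(initial_simplex=np.vstack([q0]+[q0+1.5*np.eye(3)[i] for i in range(3)]),xatol=.01,fatol=.05))
            if best is None or s.fun<best.fun: best=s
        out["+".join(cs)]=best.x*[.01,.01,.1]
        print(name,cs,"x %.1f y %.1f mm yaw %.3f"%(best.x[0]*10,best.x[1]*10,best.x[2]/10),"cost %.1f"%best.fun)
    return out
def cap(*names): return {n:viewer.capture(n) for n in names}
E
cat > b.py <<'E'
from h import *
C=cap("scene","top")
s=fit(C,"stop","stop",[.668,-.13,-.05])
h=fit(C,"housing","housing",[.608,.063,.1])
c=fit(C,"cover","cover",[.438,-.395,0])
print(r.get_state())
E
python3 b.py
```

```text
stop ['scene', 'top'] x 676.3 y -132.6 mm yaw -0.077 cost 39.6
stop ['scene'] x 677.7 y -131.2 mm yaw -0.065 cost 14.8
stop ['top'] x 675.6 y -132.7 mm yaw -0.075 cost 21.5
housing scene no mask
housing ['top'] x 603.2 y 56.2 mm yaw 0.214 cost 1.4
cover ['scene', 'top'] x 442.5 y -400.0 mm yaw 1.470 cost 8.4
cover ['scene'] x 442.6 y -399.9 mm yaw 1.460 cost 3.2
cover ['top'] x 442.6 y -399.9 mm yaw -1.661 cost 4.1
{'time_s': 1.4, 'joints': array([-4.85801827e+01,  2.05449554e+01,  6.81614603e-01,  1.71868459e-03,
       -7.01371745e+01, -1.65086353e+01]), 'qd': array([ 0.06922196, -0.04127805,  0.01308838,  0.09799528,  0.01491341,
        0.05082212]), 'joint_torque': array([ 5.59385455e-06, -5.82390189e+01,  2.93297356e+01,  7.00264201e+00,
        1.22407996e-02, -1.52958188e-05]), 'tcp_pos': array([ 0.28429635, -0.61217813,  0.2265799 ]), 'eef_rot': array([ 1.79999965e+02, -1.69624502e-03, -1.55088234e+02]), 'contact_force': array([ 0.08686104,  0.18061748, -0.83298591]), 'moment': array([ 0.03082674, -0.00034136, -0.02182242]), 'gripper_force': 0.0, 'gripper_width': 0.08746429480587732}
```

```bash
cat >> h.py <<'E'
from scipy.spatial.transform import Rotation as Ro
def plan(x,y,z,yaw,rpy=None):
    """shift (cm) and turn (rad) in the tool frame to bring the TCP to x,y,z (m), pointing down, at yaw (deg)"""
    s=r.get_state(); R0=Ro.from_euler("xyz",s["eef_rot"],degrees=True); R1=Ro.from_euler("xyz",[180,0,yaw],degrees=True)
    t=R0.inv().apply(np.array([x,y,z])-s["tcp_pos"])*100; w=(R0.inv()*R1).as_rotvec()
    n=max(np.linalg.norm(t)/6.25,np.degrees(np.linalg.norm(w))/10.7)
    print("shift cm",np.round(t,2),"turn",np.round(w,3),"rows %.1f"%n)
    return t,w
def stopframe(yaw_s=-.077,o=(.6763,-.1326)):
    R=np.array([[np.cos(yaw_s),-np.sin(yaw_s)],[np.sin(yaw_s),np.cos(yaw_s)]]); return R,np.array(o)
def S2W(x,y): R,o=stopframe(); return R@[x,y]+o
def W2S(p): R,o=stopframe(); return R.T@(np.array(p)-o)
E
python3 -c "
from h import *
print(W2S([.603,.056]),S2W(-.055,.075), W2S([.641,.141]),W2S([.587,.1296]))
plan(.598,.185,.2,-94.4)"
```

```text
[-0.08759066  0.18240265] [ 0.62723226 -0.05359141] [-0.05624179  0.2700739 ] [-0.10920486  0.25455378]
shift cm [-62.03  59.09   2.66] turn [ 0.    -0.    -1.059] rows 13.7
```

Request:
{"op": "move_arm", "data": {
  "targets": [
    [[-4.2, 4, 0.2], [0, 0, 0]],
    [[-8.4, 8, 0.4], [0, 0, 0]],
    [[-12.6, 12, 0.6], [0, 0, 0]],
    [[-16.8, 16, 0.8], [0, 0, 0]],
    [[-21, 20, 1], [0, 0, 0]]
  ],
  "jaw": 4
}}

```text
time_s: 2.02
tcp_pos: [0.391, -0.3407, 0.2168]
eef_rot: [-180.0, 0.0, -155.1]
contact_force: [1.6, -0.1, 1.2]
gripper_width: 0.0434
gripper_force: 0.0
```

Request:
{"op": "move_arm", "data": {
  "targets": [
    [[-4.2, 4, 0.2], [0, 0, 0]],
    [[-8.4, 8, 0.4], [0, 0, 0]],
    [[-12.6, 12, 0.6], [0, 0, 0]],
    [[-16.8, 16, 0.8], [0, 0, 0]],
    [[-21, 20, 1], [0, 0, 0]]
  ]
}}

```text
time_s: 2.65
tcp_pos: [0.4973, -0.0705, 0.207]
eef_rot: [-180.0, 0.1, -155.1]
contact_force: [1.0, -0.6, -0.0]
gripper_width: 0.0401
gripper_force: 0.0
```

Request:
{"op": "move_arm", "data": {
  "targets": [
    [[-4, 3.8, 0.1], [0, 0, -0.17]],
    [[-8, 7.6, 0.2], [0, 0, -0.35]],
    [[-12, 11.4, 0.3], [0, 0, -0.53]],
    [[-16, 15.2, 0.4], [0, 0, -0.7]],
    [[-20, 19, 0.6], [0, 0, -0.88]]
  ]
}}

```text
time_s: 3.28
tcp_pos: [0.5987, 0.186, 0.2008]
eef_rot: [-180.0, 0.0, -104.3]
contact_force: [1.0, -1.8, -0.4]
gripper_width: 0.0403
gripper_force: 0.0
```

```bash
python3 -c "
from h import *
C=cap('scene','top')
h=fit(C,'housing','housing',[.603,.056,.21])
h=fit(C,'housing','rim',[.603,.056,.21])
s=fit(C,'stop','stop',[.676,-.1326,-.077])
print(r.get_state()['tcp_pos'],r.get_state()['eef_rot'])
plan(.598,.185,.02,-94.4)
cv2.imwrite('pics/s1.png',cv2.resize(C['scene']['image'][100:300,130:400],None,fx=2.9,fy=2.9))"
```

```text
housing ['scene', 'top'] x 604.6 y 56.2 mm yaw 0.230 cost 6.7
housing ['scene'] x 604.6 y 56.0 mm yaw 0.225 cost 4.5
housing ['top'] x 605.1 y 56.7 mm yaw 0.223 cost 1.5
housing ['scene', 'top'] x 604.5 y 57.4 mm yaw 0.224 cost 9.7
housing ['scene'] x 603.9 y 58.2 mm yaw 0.204 cost 6.8
housing ['top'] x 604.5 y 56.6 mm yaw 0.226 cost 1.6
stop ['scene', 'top'] x 676.4 y -131.8 mm yaw -0.072 cost 24.8
stop ['scene'] x 677.5 y -131.9 mm yaw -0.069 cost 6.2
stop ['top'] x 677.3 y -131.9 mm yaw -0.073 cost 17.6
[0.59786136 0.18307445 0.20095095] [-1.79986651e+02  1.31921339e-02 -1.04757163e+02]
shift cm [-0.19  0.04 18.1 ] turn [-0.     0.    -0.181] rows 2.9
```

Request:
{"op": "move_arm", "data": {
  "targets": [
    [[-0.2, 0, 5], [0, 0, -0.18]],
    [[-0.2, 0, 10], [0, 0, -0.18]],
    [[-0.2, 0, 15], [0, 0, -0.18]],
    [[-0.2, 0, 18], [0, 0, -0.18]],
    [[-0.2, 0, 18], [0, 0, -0.18]]
  ]
}}

```text
time_s: 4.3
tcp_pos: [0.5971, 0.1842, 0.0188]
eef_rot: [179.8, -0.2, -94.4]
contact_force: [0.0, -0.1, 0.6]
gripper_width: 0.0398
gripper_force: 0.0
```

Request:
{"op": "move_arm", "data": {
  "targets": [
    [[2, 0, 0], [0, 0, 0]],
    [[3, 0, 0], [0, 0, 0]],
    [[4, 0, 0], [0, 0, 0]],
    [[5, 0, 0], [0, 0, 0]],
    [[6, 0, 0], [0, 0, 0]]
  ]
}}

```text
time_s: 4.92
tcp_pos: [0.5961, 0.127, 0.0222]
eef_rot: [-179.8, 0.1, -94.3]
contact_force: [1.4, 5.9, 2.5]
gripper_width: 0.04
gripper_force: 2.6
```

Request:
{"op": "move_arm", "data": {
  "targets": [
    [[1, 0, 0], [0, 0, 0]],
    [[2, 0, 0], [0, 0, 0]],
    [[3, 0, 0], [0, 0, 0]],
    [[4, 0, 0], [0, 0, 0]],
    [[5, 0, 0], [0, 0, 0]]
  ]
}}

```text
time_s: 5.55
tcp_pos: [0.5925, 0.0772, 0.0223]
eef_rot: [-179.7, 0.1, -94.3]
contact_force: [1.3, 5.5, 4.4]
gripper_width: 0.04
gripper_force: 2.8
```

```bash
sed -i 's/yaw_s=-.077,o=(.6763,-.1326)/yaw_s=-.073,o=(.677,-.132)/' h.py; python3 -c "
from h import *
C=cap('scene','top')
h=fit(C,'housing','housing',[.60,-.03,-.07])
for k in h: print(k,W2S(h[k][:2])*1000+[55,-75], h[k][2]+.073)
s=r.get_state();print(s['tcp_pos'],s['eef_rot'],W2S(s['tcp_pos'][:2]))
cv2.imwrite('pics/s1.png',cv2.resize(C['scene']['image'][100:300,130:400],None,fx=2.9,fy=2.9))"
```

```text
housing ['scene', 'top'] x 578.9 y -16.9 mm yaw -0.017 cost 118.7
housing ['scene'] x 579.5 y -15.4 mm yaw -0.051 cost 15.0
housing ['top'] x 579.6 y -21.1 mm yaw 0.003 cost 89.9
scene+top [-51.24864447  32.61459184] 0.05635270345111679
scene [-50.78280623  34.22109848] 0.021746463032094702
top [-50.25473594  28.52321298] 0.07612694600085107
[0.59015741 0.07601377 0.02087381] [-1.79999319e+02 -2.28602616e-03 -9.43870948e+01] [-0.10178282  0.20112588]
```

View pics/s1.png

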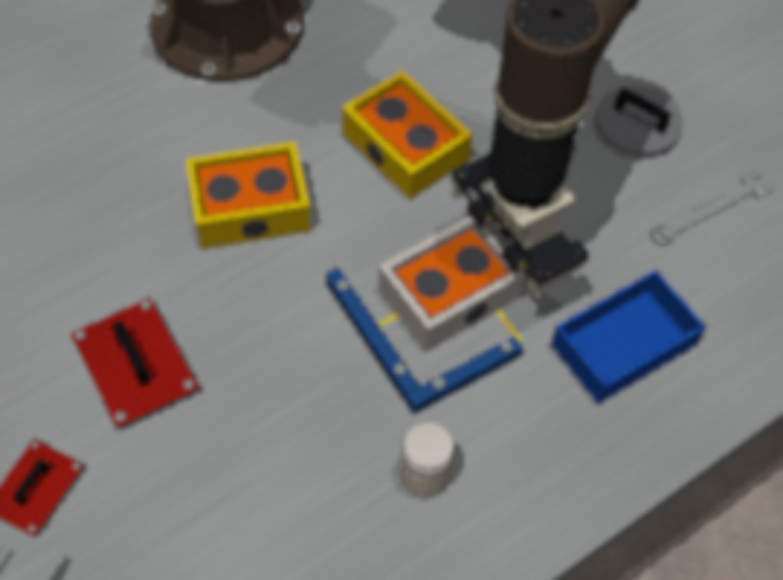

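The crop shows the housing at (450,285), squared by the two fingers and clear of the stop, about 42 mm short in y and 51 mm short in x. I'll keep pushing along y.

Request:
{"op": "move_arm", "data": {
  "targets": [
    [[1, 0, 0], [0, 0, 0]],
    [[2, 0, 0], [0, 0, 0]],
    [[3, 0, 0], [0, 0, 0]],
    [[3.4, 0, 0], [0, 0, 0]],
    [[3.4, 0, 0], [0, 0, 0]]
  ]
}}

```text
time_s: 6.38
tcp_pos: [0.5874, 0.0421, 0.0205]
eef_rot: [180.0, -0.0, -94.4]
contact_force: [0.9, 1.9, 0.8]
gripper_width: 0.0398
gripper_force: 0.8
```

Request:
{"op": "move_arm", "data": {
  "targets": [
    [[-2, 0, 0], [0, 0, 0]],
    [[-4, 0, -3], [0, 0, 0]],
    [[-4, 0, -8], [0, 0, 0]],
    [[-4, 0, -12], [0, 0, 0.18]],
    [[-4, 0, -12], [0, 0, 0.36]]
  ],
  "jaw": 8
}}

```text
time_s: 7.0
tcp_pos: [0.5921, 0.0837, 0.144]
eef_rot: [-179.8, 0.2, -115.3]
contact_force: [0.3, -0.0, -0.7]
gripper_width: 0.0792
gripper_force: 0.0
```

```bash
python3 -c "
from h import *
C=cap('scene','top')
h=fit(C,'housing','housing',[.58,-.05,-.07])
for k in h: print(k,W2S(h[k][:2])*1000+[55,-75], h[k][2]+.073)
p=S2W(-.052-.11-.035,.079); print(p)
plan(*p,.14,-4.2);plan(*p,.02,-184.2)"
```

```text
housing ['scene', 'top'] x 573.4 y -45.3 mm yaw -0.083 cost 40.3
housing ['scene'] x 572.4 y -46.0 mm yaw -0.101 cost 31.8
housing ['top'] x 574.0 y -45.9 mm yaw -0.081 cost 5.7
scene+top [-54.60026754   3.94692416] -0.01020099142361415
scene [-55.60234784   3.10219011] -0.028018301237556067
top [-53.96986736   3.37453992] -0.008303423801813328
[ 0.48628655 -0.03884217]
shift cm [15.37  4.33  0.  ] turn [ 0.002  0.    -1.929] rows 10.3
shift cm [15.35  4.32 12.  ] turn [ 0.    -0.002  1.213] rows 6.5
```

Request:
{"op": "move_arm", "data": {
  "targets": [
    [[3, 1, 0], [0, 0, 0.18]],
    [[6, 2, 0], [0, 0, 0.36]],
    [[9, 3, 0], [0, 0, 0.54]],
    [[12, 4, 0], [0, 0, 0.72]],
    [[15.4, 4.3, 0], [0, 0, 0.9]]
  ]
}}

```text
time_s: 7.82
tcp_pos: [0.4852, -0.0397, 0.1397]
eef_rot: [-180.0, -0.1, -166.6]
contact_force: [0.2, -1.0, 0.6]
gripper_width: 0.0805
gripper_force: 0.0
```

Request:
{"op": "move_arm", "data": {
  "targets": [
    [[0, 0, 3], [0, 0, 0.18]],
    [[0, 0, 6], [0, 0, 0.31]],
    [[0, 0, 9], [0, 0, 0.31]],
    [[0, 0, 12], [0, 0, 0.31]],
    [[0, 0, 12], [0, 0, 0.31]]
  ]
}}

```text
time_s: 8.45
tcp_pos: [0.4843, -0.0397, 0.0182]
eef_rot: [-179.9, -0.3, 175.8]
contact_force: [0.2, -0.5, 0.1]
gripper_width: 0.0798
gripper_force: 0.0
```

```bash
python3 -c "
from h import *
s=r.get_state();print(s['tcp_pos'],s['eef_rot'],W2S(s['tcp_pos'][:2]),s['contact_force'],s['joints'])
p=S2W(-.1195,.079);plan(*p,.02,-184.2)"
```

```text
[ 0.48434746 -0.03967618  0.01820837] [-179.86475025   -0.34899363  175.84563341] [-0.1988731   0.07802678] [ 0.17001172 -0.51733797  0.06721625] [ 1.85542255e+01  1.73158621e+01 -3.70643316e+01 -1.69486484e-02
 -3.59939594e+01 -1.12694435e+02]
shift cm [-7.94  0.09 -0.23] turn [-0.002 -0.006  0.001] rows 1.3
```

Request:
{"op": "move_arm", "data": {
  "targets": [
    [[-2, 0, -0.1], [0, 0, 0]],
    [[-3, 0, -0.1], [0, 0, 0]],
    [[-4, 0, -0.1], [0, 0, 0]],
    [[-5, 0, -0.1], [0, 0, 0]],
    [[-6, 0, -0.1], [0, 0, 0]]
  ]
}}

```text
time_s: 9.07
tcp_pos: [0.5452, -0.044, 0.022]
eef_rot: [-180.0, -0.1, 175.7]
contact_force: [-4.5, -0.2, 3.1]
gripper_width: 0.0798
gripper_force: 2.6
```

Request:
{"op": "move_arm", "data": {
  "targets": [
    [[-0.6, 0, 0], [0, 0, 0]],
    [[-1.1, 0, 0], [0, 0, 0]],
    [[-1.5, 0, 0], [0, 0, 0]],
    [[-1.8, 0, 0], [0, 0, 0]],
    [[-1.8, 0, 0], [0, 0, 0]]
  ]
}}

```text
time_s: 9.7
tcp_pos: [0.5608, -0.0453, 0.0216]
eef_rot: [-179.9, -0.3, 175.7]
contact_force: [-13.6, 3.2, 10.4]
gripper_width: 0.0803
gripper_force: 6.7
```

```bash
cat > chk.py <<'E'
from h import *
C=cap('scene','top')
h=fit(C,'housing','housing',[.627,-.055,-.07])
for k in h: print(k,W2S(h[k][:2])*1000+[55,-75], h[k][2]+.073)
s=r.get_state();print(s['tcp_pos'],s['eef_rot'],W2S(s['tcp_pos'][:2]),s['contact_force'])
E
python3 chk.py
```

```text
housing ['scene', 'top'] x 631.1 y -49.5 mm yaw -0.030 cost 930.0
housing ['scene'] x 623.1 y -46.5 mm yaw -0.095 cost 103.7
housing ['top'] x 641.1 y -54.7 mm yaw 0.048 cost 755.9
scene+top [3.20586641 3.89957355] 0.04338165477439153
scene [-4.99502124  6.34111806] -0.02249154092363971
top [13.57084365 -0.47931643] 0.12055354266160312
[ 0.56078286 -0.04532655  0.02158422] [-179.94353846   -0.33509121  175.7090814 ] [-0.12222916  0.07796629] [-12.82303994   3.43457645  10.033578  ]
```

Request:
{"op": "move_arm", "data": {
  "targets": [
    [[-0.2, 0, 0], [0, 0, 0]],
    [[-0.3, 0, 0], [0, 0, 0]],
    [[-0.3, 0, 0], [0, 0, 0]]
  ]
}}

```text
time_s: 10.28
tcp_pos: [0.5607, -0.0455, 0.0215]
eef_rot: [-179.9, -0.6, 175.7]
contact_force: [-23.2, 7.2, 19.2]
gripper_width: 0.0801
gripper_force: 12.2
```

Request:
{"op": "move_arm", "data": {
  "targets": [
    [[3, 0, 0], [0, 0, 0]],
    [[5, 0, -4], [0, 0, 0]],
    [[5, 0, -9], [0, 0, 0]],
    [[5, 0, -12], [0, 0, -0.18]],
    [[5, 0, -12], [0, 0, -0.36]]
  ],
  "jaw": 4
}}

```text
time_s: 10.9
tcp_pos: [0.52, -0.0409, 0.1455]
eef_rot: [-180.0, 0.4, -163.3]
contact_force: [0.0, 0.3, 0.1]
gripper_width: 0.0412
gripper_force: 0.0
```

```bash
python3 chk.py; python3 -c "
from h import *
p=S2W(-.055,.1595+.03);plan(*p,.14,-94.2)"
```

```text
housing ['scene', 'top'] x 628.4 y -48.2 mm yaw -0.112 cost 425.9
housing ['scene'] x 622.2 y -45.9 mm yaw -0.075 cost 28.6
housing ['top'] x 640.4 y -50.6 mm yaw -0.183 cost 314.5
scene+top [0.36621081 5.06733799] -0.03896764445082611
scene [-5.88686468  6.91403545] -0.0023123663005084477
top [12.53385843  3.51726948] -0.10981719303697994
[ 0.51770528 -0.04139403  0.1418102 ] [-1.79999085e+02  3.90159477e-02 -1.63903516e+02] [-0.16547883  0.07874647] [-0.74421261 -0.82229596 -0.04000803]
shift cm [-14.2    6.56   0.19] turn [-0.000e+00  1.000e-03 -1.217e+00] rows 6.5
```

Request:
{"op": "move_arm", "data": {
  "targets": [
    [[-3, 1.4, 0], [0, 0, -0.18]],
    [[-6, 2.8, 0], [0, 0, -0.36]],
    [[-9, 4.2, 0], [0, 0, -0.54]],
    [[-12, 5.6, 0], [0, 0, -0.72]],
    [[-14.2, 6.6, 0], [0, 0, -0.9]]
  ]
}}

```text
time_s: 11.72
tcp_pos: [0.6361, 0.0626, 0.1406]
eef_rot: [180.0, -0.1, -112.0]
contact_force: [-0.4, 0.4, -0.8]
gripper_width: 0.0399
gripper_force: 0.0
```

Request:
{"op": "move_arm", "data": {
  "targets": [
    [[0, 0, 2], [0, 0, -0.18]],
    [[0, 0, 5], [0, 0, -0.32]],
    [[0, 0, 9], [0, 0, -0.32]],
    [[0, 0, 12.1], [0, 0, -0.32]],
    [[0, 0, 12.1], [0, 0, -0.32]]
  ]
}}

```text
time_s: 12.35
tcp_pos: [0.6332, 0.061, 0.0175]
eef_rot: [179.7, -0.1, -94.0]
contact_force: [0.5, -0.4, -0.1]
gripper_width: 0.0403
gripper_force: 0.0
```

```bash
python3 chk.py; python3 -c "
from h import *
p=S2W(-.055,.1595);plan(*p,.02,-94.2)"
```

```text
housing ['scene', 'top'] x 627.3 y -49.1 mm yaw -0.081 cost 85.8
housing ['scene'] x 624.0 y -47.7 mm yaw -0.091 cost 68.1
housing ['top'] x 629.2 y -50.2 mm yaw -0.085 cost 5.9
scene+top [-0.59401109  4.05620719] -0.008084647261587655
scene [-3.97024912  5.22457898] -0.01847955246913581
top [1.31585139 3.0799195 ] -0.011536372254502061
[0.63646577 0.0621316  0.02208745] [-1.79876945e+02  4.13291494e-02 -9.38174231e+01] [-0.0545853   0.19065819] [-0.75002653 -0.26198584  0.40048378]
shift cm [3.12 0.06 0.21] turn [-0.002  0.001  0.007] rows 0.5
```

Request:
{"op": "move_arm", "data": {
  "targets": [
    [[1, 0, 0], [0, 0, 0]],
    [[2, 0, 0], [0, 0, 0]],
    [[2.6, 0, 0], [0, 0, 0]],
    [[3, 0, 0], [0, 0, 0]],
    [[3.1, 0, 0], [0, 0, 0]]
  ]
}}

```text
time_s: 13.18
tcp_pos: [0.6337, 0.0342, 0.0214]
eef_rot: [-179.9, 0.3, -93.9]
contact_force: [-7.0, 24.6, 5.6]
gripper_width: 0.0402
gripper_force: 11.6
```

Request:
{"op": "move_arm", "data": {
  "targets": [
    [[0.1, 0, 0], [0, 0, 0]],
    [[0.2, 0, 0], [0, 0, 0]],
    [[0.2, 0, 0], [0, 0, 0]]
  ]
}}

```text
time_s: 13.55
tcp_pos: [0.6338, 0.0342, 0.0214]
eef_rot: [-179.8, 0.4, -93.9]
contact_force: [-6.7, 29.1, 6.1]
gripper_width: 0.0402
gripper_force: 14.3
```

Request:
{"op": "move_arm", "data": {
  "targets": [
    [[-1, 0, 0], [0, 0, 0]],
    [[-3, 0, 0], [0, 0, 0]],
    [[-4, 0, -5], [0, 0, 0]],
    [[-4, 0, -11], [0, 0, 0]],
    [[-4, 0, -17], [0, 0, 0]]
  ]
}}

```text
time_s: 14.18
tcp_pos: [0.6356, 0.069, 0.1922]
eef_rot: [180.0, -0.0, -93.8]
contact_force: [1.5, 0.5, 0.2]
gripper_width: 0.0398
gripper_force: 0.0
```

```bash
python3 chk.py; python3 -c "
from h import *
plan(.4425,-.4,.19,-185.8)"
```

```text
housing ['scene', 'top'] x 625.8 y -52.5 mm yaw -0.074 cost 85.9
housing ['scene'] x 623.0 y -50.3 mm yaw -0.052 cost 66.2
housing ['top'] x 627.7 y -53.5 mm yaw -0.078 cost 4.3
scene+top [-1.87386458  0.56873875] -0.0005780668827974761
scene [-4.83722394  2.55089918] 0.020833327732405885
top [ 0.06968142 -0.32346059] -0.0049109402026897425
[0.63642502 0.0691652  0.19221836] [-1.79832164e+02  7.87545008e-02 -9.38003712e+01] [-0.05513894  0.19767009] [ 0.81074725  0.47525238 -1.02278327]
shift cm [48.1  16.24  0.11] turn [-1.000e-03  3.000e-03  1.606e+00] rows 8.6
```

Request:
{"op": "move_arm", "data": {
  "targets": [
    [[5.3, 1.8, 0], [0, 0, 0.18]],
    [[10.6, 3.6, 0], [0, 0, 0.36]],
    [[16, 5.4, 0], [0, 0, 0.54]],
    [[21.4, 7.2, 0], [0, 0, 0.71]],
    [[26.7, 9, 0], [0, 0, 0.89]]
  ],
  "jaw": 5
}}

```text
time_s: 15.0
tcp_pos: [0.5267, -0.1931, 0.189]
eef_rot: [179.9, -0.1, -145.1]
contact_force: [2.0, 0.1, 0.3]
gripper_width: 0.05
gripper_force: 0.0
```

```bash
python3 -c "
from h import *
plan(.4425,-.4,.15,-185.8)"
```

```text
shift cm [ 18.73 -12.16   3.93] turn [ 0.001 -0.003  0.71 ] rows 3.8
```

Request:
{"op": "move_arm", "data": {
  "targets": [
    [[4, -2.6, 0], [0, 0, 0.18]],
    [[8, -5.2, 0.5], [0, 0, 0.36]],
    [[12, -8, 1], [0, 0, 0.54]],
    [[16, -10.4, 2], [0, 0, 0.71]],
    [[18.7, -12.2, 3.9], [0, 0, 0.71]]
  ]
}}

```text
time_s: 15.62
tcp_pos: [0.4446, -0.4007, 0.1501]
eef_rot: [180.0, -0.1, 174.3]
contact_force: [1.1, -0.3, 0.1]
gripper_width: 0.0498
gripper_force: 0.0
```

```bash
python3 chk.py; python3 -c "
from h import *
C=cap('scene','top')
plan(.4425,-.4,.0285,-185.8)
c=fit(C,'cover','cover',[.4425,-.4,1.47])
s=fit(C,'stop','stop',[.676,-.1326,-.077])
P={n:pinpoint('cover_grip',n) for n in C}
for n in P: print(n,[(round(q['score'],2),np.round(q['location'],1)) for q in P[n]])
I=np.hstack([C['scene']['image'][120:300,120:320],C['top']['image'][120:300,220:420]])
cv2.imwrite('pics/s2.png',cv2.resize(I,None,fx=2,fy=2))"
```

```text
housing ['scene', 'top'] x 635.9 y -64.9 mm yaw -0.064 cost 1485.2
housing ['scene'] x 652.5 y -80.6 mm yaw -0.107 cost 985.0
housing ['top'] x 627.8 y -53.8 mm yaw -0.063 cost 7.1
scene+top [  9.15969643 -11.0701678 ] 0.008559598531431678
scene [ 26.81617797 -25.48308219] -0.03420957895024415
top [ 0.21901081 -0.64152501] 0.009938059119841317
[ 0.4447259  -0.39930059  0.1496406 ] [179.93513531  -0.1952366  174.44699779] [-0.21215987 -0.28352964] [0.70577824 0.49719204 0.78563688]
shift cm [ 0.33 -0.16 12.26] turn [ 0.    -0.001  0.006] rows 2.0
cover ['scene', 'top'] x 439.8 y -399.9 mm yaw 1.480 cost 895.9
cover ['scene'] x 443.3 y -400.4 mm yaw 1.481 cost 11.0
cover ['top'] x 413.6 y -385.5 mm yaw 1.813 cost 853.5
stop ['scene', 'top'] x 677.8 y -133.6 mm yaw -0.084 cost 58.6
stop ['scene'] x 677.5 y -132.4 mm yaw -0.076 cost 12.9
stop ['top'] x 678.0 y -135.0 mm yaw -0.097 cost 37.9
scene [(0.93, array([265.3, 139.8])), (0.85, array([219.8, 173.4]))]
top [(0.65, array([221. , 349.8])), (0.65, array([198.1, 397.5]))]
```

View pics/s2.png

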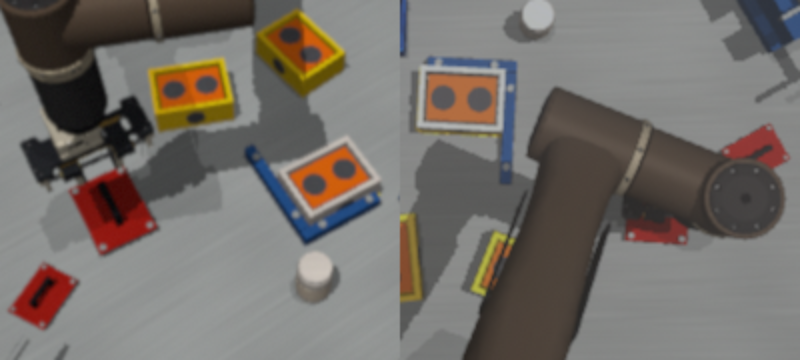

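The housing sits square in the corner: (330,180) in the left crop and (460,95) in the right. The gripper hangs over the cover's handle, so I descend.

Request:
{"op": "move_arm", "data": {
  "targets": [
    [[0.3, -0.1, 3], [0, 0, 0]],
    [[0.3, -0.1, 6], [0, 0, 0]],
    [[0.3, -0.1, 9], [0, 0, 0]],
    [[0.3, -0.1, 11], [0, 0, 0]],
    [[0.3, -0.1, 12.2], [0, 0, 0]]
  ]
}}

```text
time_s: 16.85
tcp_pos: [0.4428, -0.3996, 0.0287]
eef_rot: [180.0, -0.0, 174.6]
contact_force: [-0.1, -0.3, 1.2]
gripper_width: 0.05
gripper_force: 0.0
```

Request:
{"op": "move_arm", "data": {
  "targets": [
    [[0, 0, 0], [0, 0, 0]],
    [[0, 0, 0], [0, 0, 0]],
    [[0, 0, 0], [0, 0, 0]],
    [[0, 0, 0], [0, 0, 0]]
  ],
  "jaw": 0.5,
  "squeeze": 40
}}

```text
time_s: 17.35
tcp_pos: [0.4432, -0.4001, 0.0302]
eef_rot: [-180.0, 0.1, 174.5]
contact_force: [0.1, 1.3, 0.6]
gripper_width: 0.0159
gripper_force: 0.8
```

Request:
{"op": "move_arm", "data": {
  "targets": [
    [[0, 0, -1], [0, 0, 0]],
    [[0, 0, -4], [0, 0, 0]],
    [[0, 0, -8], [0, 0, 0]],
    [[0, 0, -12], [0, 0, 0]]
  ]
}}

```text
time_s: 17.85
tcp_pos: [0.4426, -0.3998, 0.1512]
eef_rot: [180.0, -0.0, 174.5]
contact_force: [1.4, 0.1, -2.2]
gripper_width: 0.0137
gripper_force: 40.0
```

```bash
python3 -c "
from h import *
C=cap('scene','top')
s=r.get_state();print(s['tcp_pos'],s['eef_rot'],s['contact_force'],s['gripper_width'])
z=s['tcp_pos'][2]-.028
c=fit(C,'cover','cover',[*s['tcp_pos'][:2],1.47],z=z)
p=S2W(-.055,.075);print(p);plan(*p,.15,-94.2)"
```

```text
[ 0.44519019 -0.40152506  0.15525556] [-179.77680336    0.4306653   174.59327935] [ 0.41067477  0.38673035 -2.08876863] 0.013489157428275129
cover ['scene', 'top'] x 442.1 y -401.4 mm yaw 1.475 cost 1585.1
cover ['scene'] x 450.0 y -401.3 mm yaw 1.460 cost 474.5
cover ['top'] x 403.8 y -386.3 mm yaw 2.043 cost 1043.6
[ 0.62761662 -0.05318831]
shift cm [-15.06  36.27   0.09] turn [-2.000e-03  1.000e-03 -1.593e+00] rows 8.5
```

Request:
{"op": "move_arm", "data": {
  "targets": [
    [[-1.7, 4.1, 0], [0, 0, -0.17]],
    [[-3.4, 8.2, 0], [0, 0, -0.35]],
    [[-5.1, 12.3, 0], [0, 0, -0.53]],
    [[-6.8, 16.4, 0], [0, 0, -0.71]],
    [[-8.5, 20.5, 0], [0, 0, -0.88]]
  ]
}}

```text
time_s: 18.68
tcp_pos: [0.5465, -0.2025, 0.1481]
eef_rot: [179.9, -0.1, -134.7]
contact_force: [0.6, -0.1, -2.6]
gripper_width: 0.0133
gripper_force: 40.0
```

```bash
python3 -c "
from h import *
plan(.6277,-.0533,.15,-94.2)"
```

```text
shift cm [-16.31   4.73  -0.21] turn [ 0.003 -0.001 -0.707] rows 3.8
```

Request:
{"op": "move_arm", "data": {
  "targets": [
    [[-4, 1.2, -0.1], [0, 0, -0.18]],
    [[-8, 2.4, -0.2], [0, 0, -0.36]],
    [[-12, 3.5, -0.2], [0, 0, -0.54]],
    [[-16.3, 4.7, -0.2], [0, 0, -0.71]],
    [[-16.3, 4.7, -0.2], [0, 0, -0.71]]
  ]
}}

```text
time_s: 19.3
tcp_pos: [0.6295, -0.053, 0.1495]
eef_rot: [179.9, -0.0, -94.1]
contact_force: [-0.7, -1.1, -2.7]
gripper_width: 0.0133
gripper_force: 40.0
```

```bash
cat > cv.py <<'E'
from h import *
import sys
C=cap('scene','top')
s=r.get_state();print(s['tcp_pos'],s['eef_rot'],s['contact_force'],s['gripper_width'])
z=s['tcp_pos'][2]-.0285
c=fit(C,'cover','cover',[*s['tcp_pos'][:2],-.073],z=z)
plan(.6277,-.0533,float(sys.argv[1]),-94.2)
cv2.imwrite(f'pics/{sys.argv[2]}.png',np.hstack([cv2.resize(C['scene']['image'][130:270,200:360],None,fx=2.5,fy=2.5),cv2.resize(C['top']['image'][110:250,190:350],None,fx=2.5,fy=2.5)]))
E
python3 cv.py .09 s3
```

```text
[ 0.62811715 -0.05512299  0.14985461] [ 1.79817302e+02 -3.32038633e-02 -9.43592714e+01] [-0.30168176 -0.46072005 -1.84786343] 0.013510968162980395
cover ['scene', 'top'] x 626.9 y -63.0 mm yaw -0.046 cost 1462.9
cover ['scene'] x 620.0 y -69.1 mm yaw 0.247 cost 556.0
cover ['top'] x 624.4 y -61.1 mm yaw -0.044 cost 894.0
shift cm [-0.28  0.06  6.06] turn [ 0.002 -0.    -0.004] rows 1.0
```

View pics/s3.png

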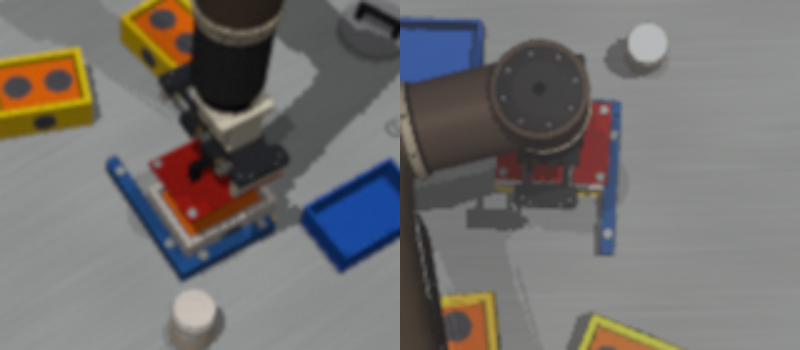

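The cover hangs over the housing: in the left crop the red flange at (215,175) is above the opening, and its yaw matches the rim. I'll lower it to just above the rim and check closely.

Request:
{"op": "move_arm", "data": {
  "targets": [
    [[0, 0, 2], [0, 0, 0]],
    [[0, 0, 4], [0, 0, 0]],
    [[0, 0, 5.4], [0, 0, 0]],
    [[0, 0, 5.4], [0, 0, 0]]
  ]
}}

```text
time_s: 20.0
tcp_pos: [0.6281, -0.0563, 0.0964]
eef_rot: [179.9, -0.0, -94.4]
contact_force: [0.0, -0.1, -1.3]
gripper_width: 0.0134
gripper_force: 40.0
```

```bash
cat > avg.py <<'E'
from h import *
import sys
T=[];W=[];
for i in range(8):
    C=cap('top'); s=r.get_state(); T.append(s['tcp_pos']); W.append(s['eef_rot'][2])
m=np.mean(T,0); print(m,np.std(T,0),np.mean(W))
R=Ro.from_euler("xyz",[180,0,np.mean(W)],degrees=True)
print("shift cm to centre",R.inv().apply(np.array([.6277,-.0533,m[2]])-m)*100)
E
python3 avg.py; python3 -c "
from h import *
C=cap('scene')
# project expected cover flange corners & rim corners onto scene
z=r.get_state()['tcp_pos'][2]-.0285
im=cv2.resize(C['scene']['image'],None,fx=4,fy=4,interpolation=cv2.INTER_CUBIC)
def dr(B,col):
    R,o=stopframe(); W=np.c_[B[:,:2]@R.T+[.6277,-.0533],B[:,2]]
    cv2.polylines(im,[((proj(C['scene'],W)+.5)*4).astype(np.int32)],True,col,1)
q=lambda x,y,z:np.array([[-x,-y,z],[x,-y,z],[x,y,z],[-x,y,z]])
dr(q(.055,.075,.06),(0,255,0)); dr(q(.055,.075,z+.018),(255,255,0))
cv2.imwrite('pics/s4.png',im[4*140:4*270,4*210:4*360])"
```

```text
[ 0.62947268 -0.05562346  0.09820475] [0.0002498  0.0002176  0.00031837] -94.36220344199974
shift cm to centre [-2.18189383e-01  1.94427475e-01  2.38104984e-17]
```

View pics/s4.png

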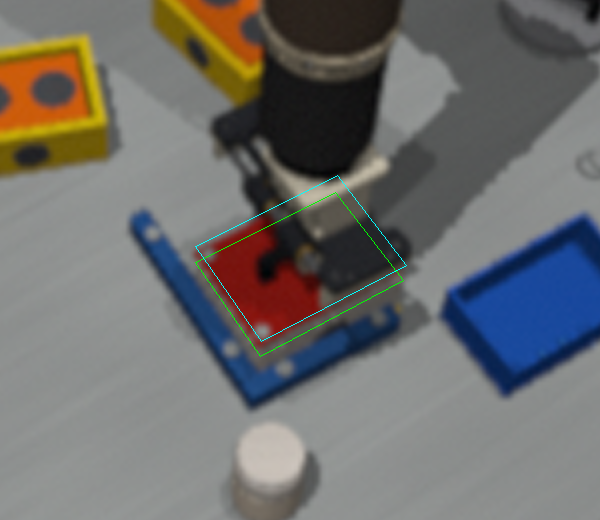

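The predicted flange outline (cyan) matches the red plate within a pixel or two: left corner (197,248), front corner (262,343). The rim outline (green) fits too. I'll make a small correction and lower gently.

Request:
{"op": "move_arm", "data": {
  "targets": [
    [[-0.1, 0.1, 0.4], [0, 0, 0]],
    [[-0.1, 0.1, 0.8], [0, 0, 0]],
    [[-0.1, 0.1, 1.1], [0, 0, 0]],
    [[-0.1, 0.1, 1.3], [0, 0, 0]]
  ]
}}

```text
time_s: 20.95
tcp_pos: [0.6293, -0.0534, 0.0871]
eef_rot: [-179.9, 0.0, -94.3]
contact_force: [-10.5, 8.5, 27.5]
gripper_width: 0.0137
gripper_force: 40.0
```

Request:
{"op": "move_arm", "data": {
  "targets": [
    [[0, 0, -0.6], [0, 0, 0]],
    [[-0.2, 0.2, -0.8], [0, 0, 0]],
    [[-0.2, 0.2, -0.8], [0, 0, 0]]
  ]
}}

```text
time_s: 21.32
tcp_pos: [0.626, -0.0522, 0.0922]
eef_rot: [180.0, -0.0, -94.4]
contact_force: [-0.6, 0.0, -2.4]
gripper_width: 0.0139
gripper_force: 40.0
```

```bash
python3 avg.py; python3 -c "
from h import *
C=cap('scene','top')
h=fit(C,'housing','housing',[.627,-.055,-.07])
h=fit(C,'housing','rim',[.627,-.055,-.07])
s=r.get_state();print(s['eef_rot'],s['contact_force'])
o=C['top']['image'];c=C['scene']['image']
cv2.imwrite('pics/s5.png',np.hstack([cv2.resize(c[150:260,220:330],None,fx=3.6,fy=3.6,interpolation=cv2.INTER_CUBIC),cv2.resize(o[130:240,200:310],None,fx=3.6,fy=3.6,interpolation=cv2.INTER_CUBIC)]))"
```

```text
[ 0.62617957 -0.05237817  0.0921798 ] [9.76192942e-05 2.76258458e-05 1.07396344e-04] -94.36135465321658
shift cm to centre [ 8.03534128e-02 -1.58613332e-01 -1.94245310e-17]
housing ['scene', 'top'] x 633.2 y -50.5 mm yaw 0.101 cost 2365.1
housing ['scene'] x 629.5 y -51.6 mm yaw -0.113 cost 1076.2
housing ['top'] x 590.7 y -40.4 mm yaw -0.233 cost 1258.5
housing top no mask
housing ['scene'] x 626.9 y -52.6 mm yaw -0.075 cost 1105.3
[-1.79998911e+02 -3.30862779e-06 -9.43558583e+01] [ 0.2182373  -0.2320725  -1.36476803]
```

View pics/s5.png

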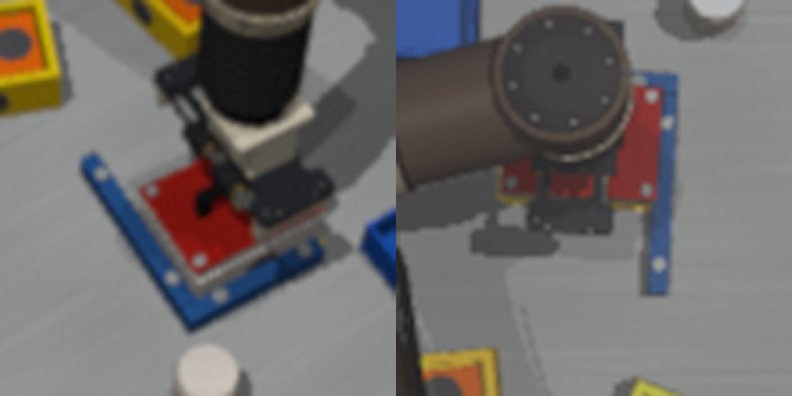

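The cover is level, just above the housing and aligned with it: left crop flange (200,225), right crop (585,150), with its edge parallel to the rail. I'll try again.

Request:
{"op": "move_arm", "data": {
  "targets": [
    [[0.05, -0.1, 0.3], [0, 0, 0]],
    [[0.05, -0.1, 0.6], [0, 0, 0]],
    [[0.05, -0.1, 0.6], [0, 0, 0]]
  ]
}}

```text
time_s: 22.4
tcp_pos: [0.6278, -0.0526, 0.0873]
eef_rot: [-179.9, 0.0, -94.3]
contact_force: [-1.8, 2.3, 3.7]
gripper_width: 0.0133
gripper_force: 40.0
```

Request:
{"op": "move_arm", "data": {
  "targets": [
    [[0, 0, 0.2], [0, 0, 0]],
    [[0, 0, 0.2], [0, 0, 0]]
  ]
}}

```text
time_s: 22.65
tcp_pos: [0.6279, -0.0525, 0.0871]
eef_rot: [-179.9, 0.0, -94.3]
contact_force: [-7.1, 4.1, 16.4]
gripper_width: 0.0137
gripper_force: 40.0
```

Request:
{"op": "move_arm", "data": {
  "targets": [
    [[0, 0, 0.2], [0, 0, 0]],
    [[0, 0, 0.2], [0, 0, 0]]
  ]
}}

```text
time_s: 22.9
tcp_pos: [0.6281, -0.0522, 0.0863]
eef_rot: [-179.8, 0.0, -94.3]
contact_force: [-11.0, 7.6, 25.7]
gripper_width: 0.0137
gripper_force: 40.0
```

```bash
cat > rel.py <<'E'
from h import *
import sys
C=cap('scene','top')
MODEL['carrier']=[box(-.04,.04,-.06,.06,.054,.054)]
MODEL['fl']=[box(-.055,.055,-.075,.075,0,0)]   # flange top face
def seg(im,kind):
    h=cv2.cvtColor(im,cv2.COLOR_BGR2HSV); H,S_,V=h[...,0],h[...,1],h[...,2]
    if kind=='o': m=(H>5)&(H<20)&(S_>150)&(V>90)
    else: m=((H<=4)|(H>172))&(S_>120)&(V>50)
    return m
def fitm(c,name,M,valid,p0,z=0):
    Mb=cv2.GaussianBlur(M.astype(np.float32),(0,0),1.2)
    f=lambda q:(((render(c,name,[q[0]*.01,q[1]*.01,q[2]*.1],z)-Mb)**2)*valid).sum()
    q0=np.array([p0[0]*100,p0[1]*100,p0[2]*10])
    s=minimize(f,q0,method='Nelder-Mead',options=dict(initial_simplex=np.vstack([q0]+[q0+.6*np.eye(3)[i] for i in range(3)]),xatol=.005,fatol=.01))
    return s.x*[.01,.01,.1],s.fun
s2=cv2.imread('pics/s2.png'); s2=cv2.resize(s2,None,fx=.5,fy=.5,interpolation=cv2.INTER_AREA)
ref={}
for n,(c0,im) in {'scene':(120,s2[:,:200]),'top':(220,s2[:,200:])}.items():
    F=np.zeros((384,512,3),np.uint8); F[120:300,c0:c0+200]=im
    m=seg(F,'o'); u=proj(C[n],[[.6277,-.0533,.054]])[0]
    Y,X=np.mgrid[:384,:512]; near=(np.hypot(X-u[0],Y-u[1])<27); m=(m&near).astype(np.uint8)
    pts=cv2.findNonZero(m); hull=np.zeros((384,512),np.uint8); cv2.fillConvexPoly(hull,cv2.convexHull(pts),1)
    p,e=fitm(C[n],'carrier',hull,1,[.6277,-.0533,-.073]); ref[n]=p; print('carrier',n,p*[1000,1000,1],e)
p0=np.array([.6277,-.0533,-.073])
for n in C:
    m=seg(C[n]['image'],'r'); Y,X=np.mgrid[:384,:512]
    if n=='scene': v=(X<220+185/3.6)|((Y>150+255/3.6)&(X<220+235/3.6))
    else: v=(X>200+240/3.6)&(Y>130+85/3.6)
    v=v&(np.hypot(*(np.array([X,Y])-proj(C[n],[[.6277,-.0533,.075]])[0][:,None,None]))<45)
    for z in(.078,.084,.072):
        p,e=fitm(C[n],'fl',m,v,p0,z); d=p-ref[n]; R,o=stopframe(); print(n,'z',z,'cover minus housing (stop axes) mm',np.round(R.T@d[:2]*1000,1),'yaw %.3f'%d[2],'cost %.1f'%e)
E
python3 rel.py
```

```text
carrier scene [ 6.26733664e+02 -5.19670712e+01 -6.65394965e-02] 0.9528197646141052
carrier top [ 6.26249380e+02 -5.09871402e+01 -7.73188288e-02] 13.25555419921875
scene z 0.078 cover minus housing (stop axes) mm [ 3.7 -3.4] yaw 0.004 cost 9.7
scene z 0.084 cover minus housing (stop axes) mm [ 4.9 -3.9] yaw 0.038 cost 10.8
scene z 0.072 cover minus housing (stop axes) mm [ 1.6 -0.7] yaw -0.016 cost 8.9
top z 0.078 cover minus housing (stop axes) mm [8.8 0.4] yaw 0.134 cost 10.4
top z 0.084 cover minus housing (stop axes) mm [9.  0.6] yaw 0.128 cost 10.5
top z 0.072 cover minus housing (stop axes) mm [9.5 0.3] yaw 0.136 cost 10.4
```

Request:
{"op": "move_arm", "data": {
  "targets": [
    [[0, 0, -0.6], [0, 0, 0]],
    [[-0.3, 0.35, -0.9], [0, 0, 0]],
    [[-0.3, 0.35, -0.6], [0, 0, 0]],
    [[-0.3, 0.35, -0.4], [0, 0, 0]]
  ]
}}

```text
time_s: 23.5
tcp_pos: [0.6236, -0.0497, 0.0857]
eef_rot: [179.9, -0.0, -94.4]
contact_force: [-0.2, -0.2, -2.2]
gripper_width: 0.0135
gripper_force: 40.0
```

Request:
{"op": "move_arm", "data": {
  "targets": [
    [[0, 0, 0.2], [0, 0, 0]],
    [[0, 0, 0.4], [0, 0, 0]],
    [[0, 0, 0.4], [0, 0, 0]]
  ]
}}

```text
time_s: 23.88
tcp_pos: [0.6241, -0.0506, 0.0834]
eef_rot: [-180.0, -0.1, -94.4]
contact_force: [-3.2, -4.4, 7.0]
gripper_width: 0.0142
gripper_force: 40.0
```

Request:
{"op": "move_arm", "data": {
  "targets": [
    [[0.05, 0, 0.2], [0, 0, 0]],
    [[0.05, 0, 0.2], [0, 0, 0]]
  ]
}}

```text
time_s: 24.12
tcp_pos: [0.6242, -0.0509, 0.0815]
eef_rot: [-180.0, -0.0, -94.3]
contact_force: [-3.2, -4.3, 8.3]
gripper_width: 0.0133
gripper_force: 40.0
```

```bash
python3 rel.py; python3 avg.py; python3 -c "
from h import *
print(r.get_state()['contact_force'])"
```

```text
carrier scene [ 6.26733664e+02 -5.19670712e+01 -6.65394965e-02] 0.9528197646141052
carrier top [ 6.26249380e+02 -5.09871402e+01 -7.73188288e-02] 13.25555419921875
scene z 0.078 cover minus housing (stop axes) mm [ 3.3 -3.4] yaw -0.017 cost 14.4
scene z 0.084 cover minus housing (stop axes) mm [ 3.9 -4.9] yaw 0.042 cost 16.5
scene z 0.072 cover minus housing (stop axes) mm [ 0.3 -0.5] yaw -0.011 cost 13.6
top z 0.078 cover minus housing (stop axes) mm [1.9 3.9] yaw 0.223 cost 11.4
top z 0.084 cover minus housing (stop axes) mm [0.8 3.9] yaw 0.213 cost 11.3
top z 0.072 cover minus housing (stop axes) mm [1.7 3.4] yaw 0.214 cost 11.3
[ 0.62419894 -0.05090676  0.0815529 ] [9.11577522e-06 1.50836372e-05 8.07231735e-06] -94.34779474802441
shift cm to centre [ 2.12093765e-01 -3.67241304e-01 -4.49740887e-17]
[-3.60761376 -3.30045889  8.15425976]
```

Request:
{"op": "move_arm", "data": {
  "targets": [
    [[0.05, 0.05, 0.15], [0, 0, 0]],
    [[0.05, 0.05, 0.3], [0, 0, 0]],
    [[0.05, 0.05, 0.3], [0, 0, 0]]
  ]
}}

```text
time_s: 25.0
tcp_pos: [0.6242, -0.051, 0.0788]
eef_rot: [-179.9, -0.0, -94.3]
contact_force: [-3.6, -2.2, 8.2]
gripper_width: 0.0136
gripper_force: 40.0
```

Request:
{"op": "move_arm", "data": {
  "targets": [
    [[0, 0, 0.15], [0, 0, 0]],
    [[0, 0, 0.3], [0, 0, 0]],
    [[0, 0, 0.3], [0, 0, 0]]
  ]
}}

```text
time_s: 25.38
tcp_pos: [0.6243, -0.0511, 0.0782]
eef_rot: [-179.8, -0.0, -94.3]
contact_force: [-10.0, 0.8, 26.6]
gripper_width: 0.0137
gripper_force: 40.0
```

Request:
{"op": "move_arm", "data": {
  "targets": [
    [[0, 0, 0.2], [0, 0, 0]],
    [[0, 0, 0.2], [0, 0, 0]]
  ]
}}

```text
time_s: 25.62
tcp_pos: [0.6243, -0.0511, 0.0781]
eef_rot: [-179.8, -0.1, -94.3]
contact_force: [-15.7, 1.6, 40.3]
gripper_width: 0.0136
gripper_force: 40.0
```

Request:
{"op": "move_arm", "data": {
  "targets": [
    [[0, 0, -0.6], [0, 0, 0]],
    [[0, 0, -0.6], [0, 0, 0]]
  ]
}}

```text
time_s: 25.88
tcp_pos: [0.6238, -0.0505, 0.0787]
eef_rot: [-180.0, 0.0, -94.4]
contact_force: [0.3, -0.2, -0.9]
gripper_width: 0.0138
gripper_force: 40.0
```

Request:
{"op": "move_arm", "data": {
  "targets": [
    [[0, 0, 0], [0, 0, 0]],
    [[0, 0, 0], [0, 0, 0]],
    [[0, 0, 0], [0, 0, 0]]
  ],
  "jaw": 5
}}

```text
time_s: 26.25
tcp_pos: [0.6234, -0.0506, 0.0781]
eef_rot: [180.0, -0.0, -94.4]
contact_force: [0.7, -0.6, -0.1]
gripper_width: 0.0378
gripper_force: 0.0
```

Request:
{"op": "move_arm", "data": {
  "targets": [
    [[0, 0, -3], [0, 0, 0]],
    [[0, 0, -8], [0, 0, 0]],
    [[0, 0, -12], [0, 0, 0]],
    [[-6, 0, -12], [0, 0, 0]],
    [[-12, 0, -12], [0, 0, 0]]
  ]
}}

```text
time_s: 26.88
tcp_pos: [0.6329, 0.0699, 0.1994]
eef_rot: [-179.9, 0.0, -94.5]
contact_force: [1.0, 0.6, -0.7]
gripper_width: 0.0501
gripper_force: 0.0
```

Request:
{"op": "move_arm", "data": {
  "targets": [
    [[-6, 3, 0], [0, 0, 0]],
    [[-12, 6, 0], [0, 0, 0]],
    [[-14, 12, 0], [0, 0, 0]]
  ]
}}

```text
time_s: 27.25
tcp_pos: [0.53, 0.217, 0.1976]
eef_rot: [180.0, -0.0, -94.3]
contact_force: [-1.5, 0.8, -0.1]
gripper_width: 0.0502
gripper_force: 0.0
```

```bash
cat > fin.py <<'E'
from h import *
import sys
C=cap('scene','top')
MODEL['asm']=[box(-.055,.055,-.075,.075,0,.066),box(-.007,.007,-.04,.04,.066,.101)]
a=fit(C,'cover','cover',[.627,-.053,-.073],z=.048)
for k in a: print(k,W2S(a[k][:2])*1000+[55,-75],a[k][2]+.073)
fit(C,'cover','cover',[.627,-.053,-.073],z=.054)
fit(C,'stop','stop',[.677,-.132,-.073])
for l in('cover_grip','cover_flange','housing'):
    P={n:[p for p in pinpoint(l,n) if np.hypot(*(p['location'][::-1]-proj(C[n],[[.627,-.053,.05]])[0]))<20] for n in C}
    if P['scene'] and P['top']: print(l,tri(C['scene'],P['scene'][0]['location'][::-1],C['top'],P['top'][0]['location'][::-1]))
f=lambda im:cv2.resize(im,None,fx=3.6,fy=3.6,interpolation=cv2.INTER_CUBIC)
cv2.imwrite('pics/'+sys.argv[1],np.hstack([f(C['scene']['image'][150:260,220:330]),f(C['top']['image'][130:240,200:310])]))
E
python3 fin.py f1.png
```

```text
cover ['scene', 'top'] x 624.9 y -55.4 mm yaw -0.086 cost 27.8
cover ['scene'] x 623.9 y -54.4 mm yaw -0.078 cost 11.5
cover ['top'] x 624.8 y -55.3 mm yaw -0.085 cost 13.7
scene+top [-2.51298918 -2.36025842] -0.013315302415485925
scene [-3.59821959 -1.47955535] -0.005135643578191976
top [-2.62886813 -2.34675928] -0.012383828078114292
cover ['scene', 'top'] x 625.7 y -55.9 mm yaw -0.088 cost 36.8
cover ['scene'] x 626.2 y -56.7 mm yaw -0.088 cost 15.1
cover ['top'] x 624.0 y -56.0 mm yaw -0.098 cost 16.1
stop ['scene', 'top'] x 676.2 y -134.0 mm yaw -0.090 cost 133.3
stop ['scene'] x 676.1 y -132.5 mm yaw -0.076 cost 16.5
stop ['top'] x 678.9 y -135.3 mm yaw -0.097 cost 103.7
cover_grip [ 0.6131529  -0.06021667  0.08957088]
cover_flange [ 0.63042767 -0.05440741  0.0642176 ]
housing [ 0.63047037 -0.06251506  0.02257457]
```

View pics/f1.png

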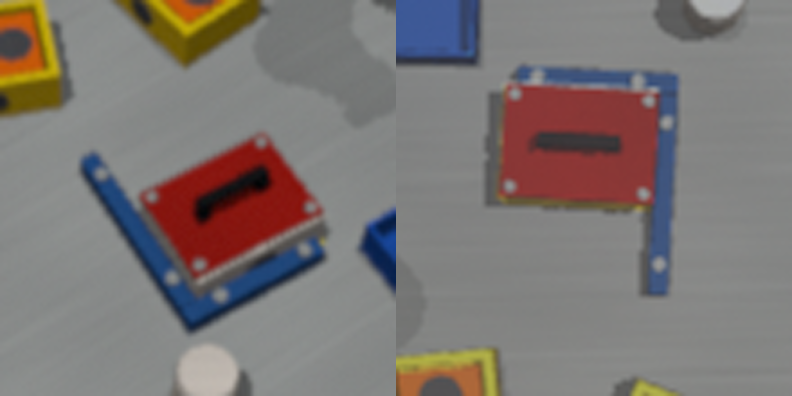

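The final picture shows the red cover flat on the housing with its handle free: left crop (235,205), right crop (580,145). The housing is still tight in the corner; there is a thin rim sliver about 3 mm wide at the far side, which fits within the play. The flush-height model also fits better than the 6 mm-high one, so I hand in.

```bash
python3 -c "
from plant import r
print(r.close_job())"
```

```text
the job is handed in; nothing more can be done
None
```

I pushed the housing home against both rails, pressed the cover down until it stopped hard on the rim, and handed the job in at about 28 s; the hand-in returned no verdict. The last pictures show the cover flush and about 3 mm off centre, which is within the play.

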